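# Roll a spare conveyor roller onto the measuring line

### The job

With the fingertips on top of the blue-ended conveyor roller, push its top sideways so that it rolls over the black mat until it lies centred along the yellow line, ready to be measured, and leave it at rest there. Push only on its upper half, never lift or pinch it, and leave the red-ended roller and everything else where they are.

Things in the scene. Friction and masses are not known exactly. Their poses are not given: they have to be found in the camera images.
- blue_roller_mid (a point): Centre (on the axis) of the blue-ended conveyor roller, the one to roll: aluminium cylinder 40 mm in diameter, 110 mm long, about 0.2 kg, lying on the mat, a blue band round each end and a thin dark axle stub (12 mm thick, 12 mm long) on each end face. y axis = the roller's axis; x and z turn as it rolls. As it lies, its centre is 25 mm and its top 45 mm above the table.
- blue_roller: The same roller and the same point and axes. It lies about parallel to the yellow line, 65 to 90 mm to one side (robot's side or far side, it varies). It rolls easily and, let go slowly, stops by itself within a few mm. While a fingertip drives its top without slipping, it travels half as far as the fingertip, so several short strokes may be needed.
- red_roller_mid (a point): Centre of the red-ended roller, the same but with red bands: it lies on the other side of the yellow line and must stay where it is. Its y axis is its axis.
- line_mid (a point): Middle of the yellow line, on the upper face of the black measuring mat (360 x 340 x 5 mm, fixed, its top 5 mm above the table). The line is 14 mm wide, 210 mm long and runs along this point's y axis; x points across the line, away from the robot; z is up. White scale ticks run along the mat's far edge.
- bearing: Bystander: steel ring 48 mm across, 14 mm high, lying on the mat just beyond the line's left end (about 138 mm from the line's middle). Origin under its centre.
- grease_jar: Bystander: jar 42 mm across and 55 mm tall with black cap and orange label, standing on the robot-side right corner of the mat. Origin under its centre.
- wrench: Bystander: steel wrench 170 mm long lying on the table to the left of the mat.
- yellow_bin: Bystander: yellow parts bin 180 x 105 x 75 mm, right of the mat. Origin under its centre.
- red_bin: Bystander: red parts bin 180 x 105 x 75 mm, left of the mat. Origin under its centre.
- carton: Bystander: cardboard carton 110 x 80 x 60 mm, right of the mat. Origin under its centre.
Mind the look-alikes: they are no part of the job. What is shaped like the blue_roller but pink is not meant.

How it is judged:
By the outcome, as a careful person would: the job done as asked, in the order asked, and still so for the second after the job is handed in, with the robot touching nothing.
It also fails if it takes over 48 s, if anything falls off the work surface, if the arm or the gripper's body presses on something with over 40 N, if the wrist force passes 120 N, or if a joint passes its speed limit or range.

### The arm

A 6-joint arm with a two-finger parallel gripper is mounted at the origin on the work surface. World frame = base frame: x ahead of the robot, y to its left, z up, the work surface at z = 0. Lengths are in m, angles in rad, forces in N, time in s.
With the tool pointing down it reaches from about 0.225 to 0.875 m from the base axis. Payload 3.4 kg.
Tool frame: the origin (TCP) lies between the finger pads; the fingertips stand 19 mm ahead of it and the grasp point (between the pads) is the TCP; z points along the fingers, y is the line along which they close (so a half turn about z gives the same grasp; the last joint's range is limited). The gripper opens to 85 mm and grips with 20 to 120 N. Pads are 22 mm wide; open, the fingers measure 114 mm over their backs; the gripper's body (76 mm by 85 mm) begins 54 mm behind the grasp point. The pads swing forward as they close: fully open they stand 13 mm farther back than shut.
Start: joints at [1.027, 0.276, 1.505, -0, 1.361, -0.121], TCP at [0.236, 0.524, 0.25] pointing down, gripper open.
Joint ranges: [-2.89, 2.89], [-0.75, 2.08], [0.22, 2.7], [-1.18, 4.32], [0.11, 2.71], [-2.7, 2.7]. Speed limits (rad/s): [2.57, 2.57, 3.14, 3.14, 3.14, 3.14].

### API

Orientations are given as a unit quaternion [w, x, y, z].
In Python, from rig import get_state, imaging, ticket gives the robot as it stands. The module is installed in compiled form; this text tells all that it offers.
- The arm moves only by the shell command python3 -m inch 'ROWS' [FORCE]. ROWS is JSON, a list of rows, each an object with "claw": the opening, from -1 (shut) to 1 (fully open); "travel": the shift along the world's x, y, z in units of 200 mm (1.0 is 200 mm), a list of three; "turn": the turn about the world's z in units of 180 degrees (1.0 is 180 degrees). A call has 1 to 5 rows; each row is the pose to reach, as a shift and turn from the pose commanded when the call began, turning the shorter way round; what a row does not reach only later rows make up. A row lasts 1/10 s, in which the tool goes at most 50 mm and 8.59 degrees, less where a joint would pass 70% of its speed; a pose out of reach is approached as far as the arm can. A call with a number of a shift or a turn outside -1 to 1 is refused whole. A call with a gripper value outside its range is refused whole. The fingers move at their own pace and stop on an object; FORCE is the grip in N (left out, the last holds). Time passes only in rows, so rows that repeat a pose let the fingers close. It gives the time, the measured TCP pose, the force, the opening and the grip force at its end, in the units of the state.
- get_state(): the state, without advancing time (a new reading comes with each control period).
- imaging.get_image(name): name is "scene" or "top"; returns the picture (480x640x3 uint8, red, green, blue); there is no depth.
- imaging.camera_params(name): a dict with "camera_matrix" (3x3 intrinsics, pixels), "k1" (the pictures are not rectified: a ray, as slopes to the right and down, at radius r is drawn at 1 + k1 r^2 times it, then the intrinsics apply), "cam_to_world" (4x4, takes a point from camera to world coordinates). Camera axes: x right, y down, z forward; pixel columns grow to the right and rows downward; lengths in m; the calibration is good to about 2 mm. A picture is of the moment at which its call begins. camera_params takes no time and is no camera call.
- ticket.sign_off(): hands the job in; it is judged then, once.
The state is a dict: "clock": time; "qpos": joint angles; "qd": joint speeds; "effort": joint torques, N m; "position": TCP position; "ee_rot": TCP orientation; "contact_force": force on the tool from outside, world axes, zero at the start; "moment": the same for the moment, N m; "width": finger opening in m; "gripper_force": force on a finger pad.
Only numpy, scipy, OpenCV 4.12 (cv2) and the standard library are available. Lean on these libraries where they do the work, as an engineer would, in place of code of your own. Each camera call takes 0.05 s, during which the arm holds its last target. There are 200 camera calls.

## Working session

There is one attempt and no reset: what is moved stays moved. The work goes in short steps, Python scripts to look and compute and a shell command to move; the robot and the scene stay as the last step left them, time stands still between calls to the robot, and variables do not carry over. Pictures are saved under pics/ and viewed, at most 10 in all, crops included, and the job is handed in when it is done.

```bash
mkdir -p pics
python3 - <<'E'
from rig import get_state, imaging
import cv2
for n in("scene","top"):
    cv2.imwrite(f"pics/{n}0.png",imaging.get_image(n)[:,:,::-1]); p=imaging.camera_params(n);print(n,p)
print(get_state())
E
```

```text
scene {'camera_matrix': array([[623.31453207,   0.        , 323.16220814],
       [  0.        , 623.31453207, 244.48956071],
       [  0.        ,   0.        ,   1.        ]]), 'k1': -0.1181040409651042, 'cam_to_world': array([[ 0.38033984,  0.49190848, -0.78317792,  1.74849204],
       [ 0.92472356, -0.18844472,  0.3307188 , -0.54767704],
       [ 0.01509764, -0.85000861, -0.52655239,  0.8946204 ],
       [ 0.        ,  0.        ,  0.        ,  1.        ]])}
top {'camera_matrix': array([[463.11233355,   0.        , 320.32150897],
       [  0.        , 463.11233355, 237.29289599],
       [  0.        ,   0.        ,   1.        ]]), 'k1': -0.004559189582247737, 'cam_to_world': array([[-0.01288184, -0.98838269,  0.15143881,  0.38891288],
       [-0.99987914,  0.01141434, -0.01055572, -0.00400679],
       [ 0.00870452, -0.15155648, -0.98841027,  1.01740941],
       [ 0.        ,  0.        ,  0.        ,  1.        ]])}
{'clock': 0.1, 'qpos': array([ 1.02698471e+00,  2.76557146e-01,  1.50601267e+00,  6.27025666e-06,
        1.36070361e+00, -1.21033823e-01]), 'qd': array([ 0.00028889, -0.00134133, -0.00110471, -0.00126514,  0.00156163,
       -0.00129287]), 'effort': array([ 4.18701370e-05, -4.17700052e+01, -2.46403813e+01, -6.48953915e-05,
        5.80147011e-03,  2.03774960e-05]), 'position': array([0.23571096, 0.52398391, 0.24950926]), 'ee_rot': array([-2.77145434e-04,  2.09818652e-01,  9.77739959e-01, -7.93381231e-04]), 'contact_force': array([-0.3471259 ,  0.31826826, -0.34925045]), 'moment': array([ 0.03130239,  0.01890991, -0.0131794 ]), 'gripper_force': 0.0, 'width': 0.08558516357296032}
```

View pics/top0.png

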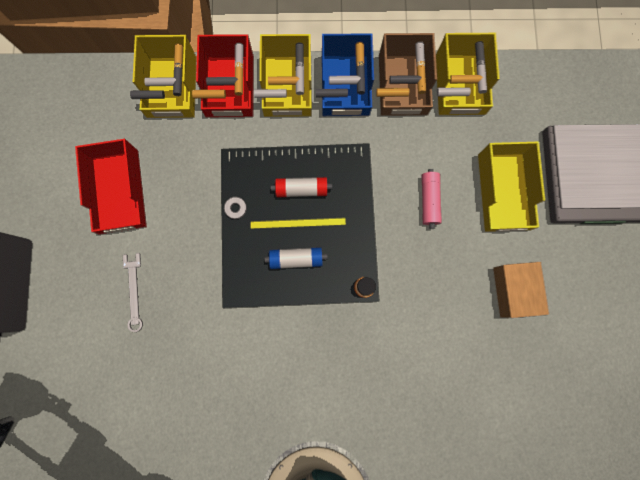

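View pics/scene0.png

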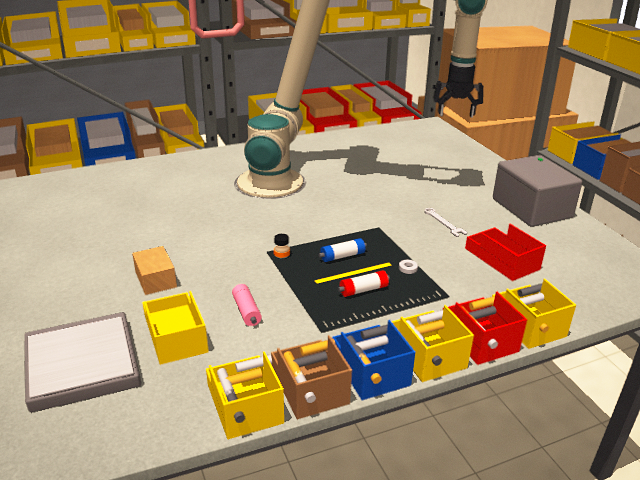

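Top view: the blue-ended roller is at (296,258), on the robot's side of the yellow line at (298,223). The red-ended roller is at (301,187). The pink look-alike at (431,198) is off the mat, so it is not the one meant. The blue-ended one fits the description: white body, blue bands, lying on the mat. I'll measure it and confirm it in a crop.

```bash
cat > h.py <<'E'
import numpy as np, cv2
from rig import get_state, imaging
def cast(n,uv,z):
    p=imaging.camera_params(n); K=p["camera_matrix"]; D=np.array([p["k1"],0,0,0.])
    r=cv2.undistortPoints(np.array(uv,float).reshape(-1,1,2),K,D).reshape(-1,2)
    T=p["cam_to_world"]; d=np.c_[r,np.ones(len(r))]@T[:3,:3].T; o=T[:3,3]
    return (o+d*((z-o[2])/d[:,2])[:,None])[:,:2]
def mask(im,lo,hi,roi):
    h=cv2.cvtColor(im,cv2.COLOR_RGB2HSV); m=cv2.inRange(h,lo,hi); k=np.zeros_like(m); x0,y0,x1,y1=roi; k[y0:y1,x0:x1]=255
    return m&k
def fit(n,m,z):
    # centre, length, width, axis angle from world y (rad) of the mask cast onto height z
    v,u=np.nonzero(m); w=cast(n,np.c_[u,v],z); c,(a,b),t=cv2.minAreaRect((w*1000).astype(np.float32))
    q=cv2.boxPoints((c,(a,b),t)); e=[q[1]-q[0],q[2]-q[1]]; e=max(e,key=np.linalg.norm); e=e*np.sign(e[1])
    return np.round(c,1),round(max(a,b),1),round(min(a,b),1),round(float(np.arctan2(-e[0],e[1])),4),len(u)
ROI={"top":(225,150,370,300),"scene":(275,228,450,330)}
BLUE=((105,120,40),(130,255,255)); RED=((0,170,60),(6,255,255)); YEL=((24,120,100),(35,255,255))
def look(n,im=None):
    im=imaging.get_image(n) if im is None else im
    for k,c,z in(("blue",BLUE,.025),("red",RED,.025),("line",YEL,.005)):
        m=mask(im,*c,ROI[n])
        try: print(n,k,*fit(n,m,z))
        except Exception as e: print(n,k,"none")
    return im
E
python3 - <<'E'
from h import *
im=look("top"); look("scene")
cv2.imwrite("pics/c1.png",cv2.resize(im[140:310,215:455],None,fx=3,fy=3)[:,:,::-1])
E
```

```text
top blue [496.6  39.6] 114.2 41.1 0.0188 390
top red [654.6  26.7] 114.5 41.0 0.0143 357
top line [577.4  35.2] 211.5 16.7 0.0295 706
scene blue [628.9  11.1] 384.1 175.1 1.1697 423
scene red [692.1  85.9] 263.5 127.3 -0.5756 354
scene line [699.5  56. ] 294.9 206.7 -1.3776 383
```

View pics/c1.png

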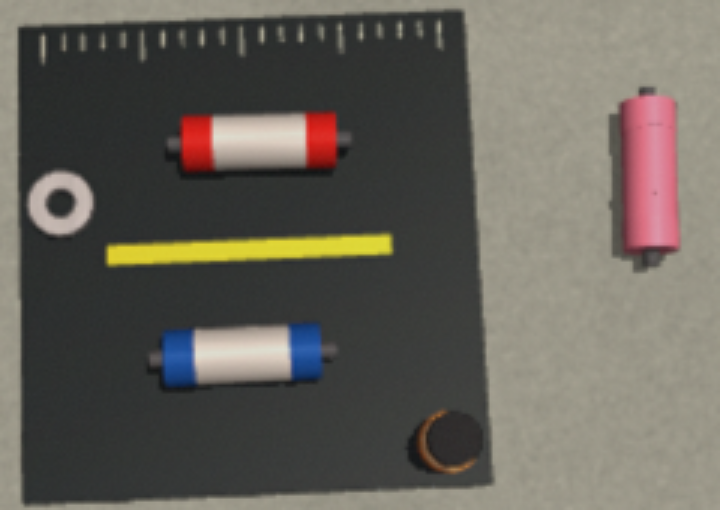

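The crop confirms it: white body, two blue bands and dark stubs. The fitted size of 114 x 41 mm matches the description. The roller must travel about 81 mm in +x. I'll bring the gripper above it, half open along the roller axis.

```bash
python3 -m inch '[{"claw":0.2,"travel":[0.1,-0.2,0],"turn":0.04},{"claw":0.2,"travel":[0.2,-0.4,0],"turn":0.08},{"claw":0.2,"travel":[0.3,-0.6,0],"turn":0.12},{"claw":0.2,"travel":[0.4,-0.8,0],"turn":0.142},{"claw":0.2,"travel":[0.42,-0.82,0],"turn":0.142}]'
python3 -m inch '[{"claw":0.2,"travel":[0.1,-0.2,0],"turn":0},{"claw":0.2,"travel":[0.2,-0.4,0],"turn":0},{"claw":0.2,"travel":[0.3,-0.6,0],"turn":0},{"claw":0.2,"travel":[0.4,-0.8,0],"turn":0},{"claw":0.2,"travel":[0.42,-0.8,0],"turn":0}]'
python3 -m inch '[{"claw":0.2,"travel":[0.1,-0.2,-0.1],"turn":0},{"claw":0.2,"travel":[0.2,-0.4,-0.3],"turn":0},{"claw":0.2,"travel":[0.3,-0.6,-0.5],"turn":0},{"claw":0.2,"travel":[0.42,-0.8,-0.7],"turn":0},{"claw":0.2,"travel":[0.42,-0.8,-0.7],"turn":0}]'
python3 - <<'E'
from h import *
s=get_state(); q=s["ee_rot"]; print(s["position"],q,s["width"],s["contact_force"], "t",np.arctan2(-2*q[1]*q[2],q[2]**2-q[1]**2))
im=imaging.get_image("scene"); cv2.imwrite("pics/s2.png",cv2.resize(im[150:320,220:460],None,fx=3,fy=3)[:,:,::-1])
E
```

```text
clock: 0.7
position: [0.321, 0.3564, 0.2503]
ee_rot: [0.0, -0.01, 1.0, -0.001]
contact_force: [0.3, 0.8, -0.9]
width: 0.0511
gripper_force: 0.0
clock: 1.2
position: [0.4059, 0.1969, 0.2504]
ee_rot: [0.001, -0.009, 1.0, -0.001]
contact_force: [-0.4, 0.1, 0.3]
width: 0.051
gripper_force: 0.0
clock: 1.7
position: [0.4884, 0.0396, 0.1081]
ee_rot: [-0.001, -0.011, 1.0, 0.0]
contact_force: [-0.5, 0.6, -0.4]
width: 0.051
gripper_force: 0.0
[0.48840277 0.03958491 0.10812421] [-8.44045218e-04 -1.09012798e-02  9.99940190e-01  2.56930934e-04] 0.0509955232635915 [-0.53946124  0.62695562 -0.43821959] t 0.021802999887584426
```

View pics/s2.png

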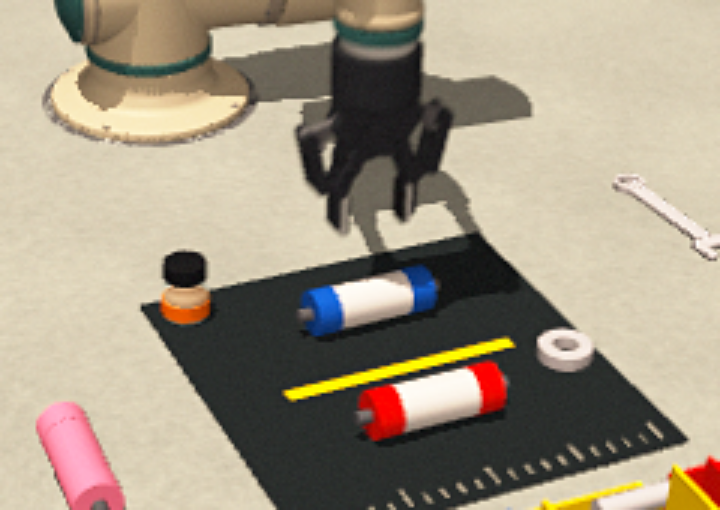

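The two fingertips hang over the roller, lined up with its axis and within its length. Nothing else is near them. Now I'll lower gently.

```bash
python3 -m inch '[{"claw":0.2,"travel":[0,0,-0.1],"turn":0},{"claw":0.2,"travel":[0,0,-0.17],"turn":0},{"claw":0.2,"travel":[0,0,-0.2],"turn":0},{"claw":0.2,"travel":[0,0,-0.2],"turn":0}]'
python3 -m inch '[{"claw":0.2,"travel":[0,0,-0.01],"turn":0},{"claw":0.2,"travel":[0,0,-0.01],"turn":0}]'
python3 -m inch '[{"claw":0.2,"travel":[0,0,-0.01],"turn":0},{"claw":0.2,"travel":[0,0,-0.01],"turn":0}]'
```

```text
clock: 2.15
position: [0.4875, 0.0414, 0.0698]
ee_rot: [-0.001, -0.012, 1.0, 0.0]
contact_force: [0.2, 0.0, -0.5]
width: 0.0514
gripper_force: 0.0
clock: 2.35
position: [0.4884, 0.0408, 0.0689]
ee_rot: [0.001, -0.012, 1.0, 0.0]
contact_force: [-0.9, -0.1, 0.4]
width: 0.0516
gripper_force: 0.0
clock: 2.55
position: [0.4881, 0.0405, 0.0666]
ee_rot: [0.0, -0.012, 1.0, 0.0]
contact_force: [-0.7, -0.9, -0.5]
width: 0.051
gripper_force: 0.0
```

```bash
python3 -m inch '[{"claw":0.2,"travel":[0,0,-0.01],"turn":0},{"claw":0.2,"travel":[0,0,-0.01],"turn":0}]'|grep -E "pos|cont"
python3 -m inch '[{"claw":0.2,"travel":[0,0,-0.005],"turn":0},{"claw":0.2,"travel":[0,0,-0.005],"turn":0}]'|grep -E "pos|cont"
python3 -m inch '[{"claw":0.2,"travel":[0,0,-0.005],"turn":0},{"claw":0.2,"travel":[0,0,-0.005],"turn":0}]'|grep -E "pos|cont"
```

```text
position: [0.4878, 0.0403, 0.0642]
contact_force: [-0.2, 0.7, -0.5]
position: [0.4879, 0.0404, 0.0632]
contact_force: [0.1, -0.1, 0.0]
position: [0.4879, 0.0404, 0.0622]
contact_force: [-0.3, -0.2, 0.1]
```

```bash
python3 -m inch '[{"claw":0.2,"travel":[0,0,-0.005],"turn":0},{"claw":0.2,"travel":[0,0,-0.005],"turn":0}]'|grep -E "pos|cont"
python3 -m inch '[{"claw":0.2,"travel":[0,0,-0.005],"turn":0},{"claw":0.2,"travel":[0,0,-0.005],"turn":0}]'|grep -E "pos|cont"
```

```text
position: [0.4879, 0.0404, 0.0612]
contact_force: [-0.5, 0.2, 1.1]
position: [0.4883, 0.0404, 0.0606]
contact_force: [-0.1, -0.9, 2.2]
```

```bash
python3 -m inch '[{"claw":0.2,"travel":[0,0,-0.004],"turn":0},{"claw":0.2,"travel":[0,0,-0.004],"turn":0}]'|grep -E "pos|cont"
python3 -c "
from h import *
look('top')"
```

```text
position: [0.489, 0.0404, 0.0604]
contact_force: [-0.3, 0.9, 6.7]
top blue [478.3  91.9] 12.1 6.8 -0.9314 17
top red [654.6  26.7] 114.5 41.1 0.013 359
top line [579.4 -32.4] 75.7 15.8 -0.0112 121
```

```bash
python3 -m inch '[{"claw":0.2,"travel":[0.01,0,0],"turn":0},{"claw":0.2,"travel":[0.03,0.001,0],"turn":0},{"claw":0.2,"travel":[0.05,0.001,0],"turn":0},{"claw":0.2,"travel":[0.07,0.002,0],"turn":0},{"claw":0.2,"travel":[0.08,0.002,0],"turn":0}]'|grep -E "pos|cont"
python3 -m inch '[{"claw":0.2,"travel":[0.01,0,0],"turn":0},{"claw":0.2,"travel":[0.03,0.001,0],"turn":0},{"claw":0.2,"travel":[0.05,0.001,0],"turn":0},{"claw":0.2,"travel":[0.07,0.002,0],"turn":0},{"claw":0.2,"travel":[0.07,0.002,0],"turn":0}]'|grep -E "pos|cont"
python3 -c "
from h import *
im=look('scene');cv2.imwrite('pics/s3.png',cv2.resize(im[150:320,220:460],None,fx=3,fy=3)[:,:,::-1])"
```

```text
position: [0.5055, 0.041, 0.0606]
contact_force: [-0.9, 1.8, 7.8]
position: [0.5198, 0.0416, 0.0606]
contact_force: [-0.4, 1.9, 8.3]
scene blue [635.6   7.8] 369.0 173.9 1.1547 404
scene red [692.1  85.9] 263.5 127.3 -0.5756 353
scene line [698.3  55.7] 295.0 206.7 -1.3776 396
```

View pics/s3.png

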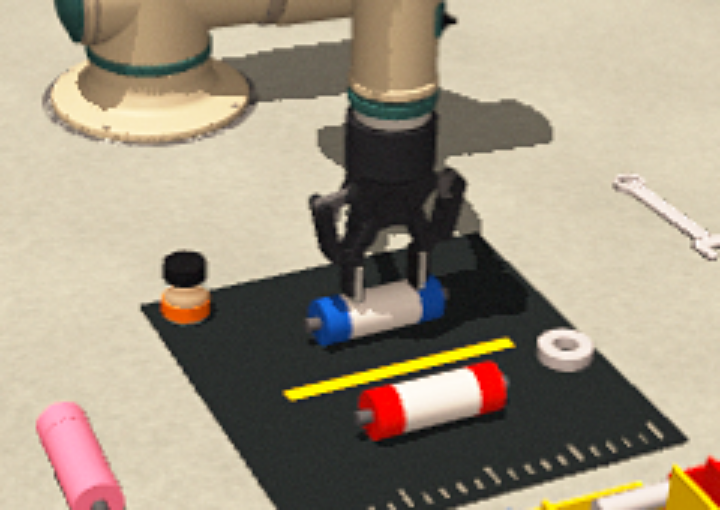

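The roller rolled along with the fingertips (now near crop pixel (378,312)). The red one is unchanged. I'll do two more strokes of about 38 mm each.

```bash
python3 -m inch '[{"claw":0.2,"travel":[0,0,0.02],"turn":0},{"claw":0.2,"travel":[0,0,0.04],"turn":0},{"claw":0.2,"travel":[-0.09,-0.002,0.04],"turn":0},{"claw":0.2,"travel":[-0.09,-0.002,0.015],"turn":0},{"claw":0.2,"travel":[-0.09,-0.002,0],"turn":0}]'|grep -E "pos|cont"
python3 -m inch '[{"claw":0.2,"travel":[0,0,0],"turn":0},{"claw":0.2,"travel":[0.01,0,0],"turn":0},{"claw":0.2,"travel":[0.03,0.001,0],"turn":0},{"claw":0.2,"travel":[0.06,0.002,0],"turn":0},{"claw":0.2,"travel":[0.09,0.002,0],"turn":0}]'|grep -E "pos|cont"
python3 -m inch '[{"claw":0.2,"travel":[0.03,0,0],"turn":0},{"claw":0.2,"travel":[0.06,0.001,0],"turn":0},{"claw":0.2,"travel":[0.08,0.002,0],"turn":0},{"claw":0.2,"travel":[0.09,0.002,0],"turn":0},{"claw":0.2,"travel":[0.09,0.002,0],"turn":0}]'|grep -E "pos|cont"
```

```text
position: [0.4998, 0.0408, 0.0593]
contact_force: [-2.5, 0.8, 16.8]
position: [0.5204, 0.0416, 0.0606]
contact_force: [-0.4, 2.9, 8.4]
position: [0.5388, 0.0422, 0.0606]
contact_force: [0.1, 2.7, 9.6]
```

```bash
python3 -m inch '[{"claw":0.2,"travel":[0,0,0.02],"turn":0},{"claw":0.2,"travel":[0,0,0.04],"turn":0},{"claw":0.2,"travel":[-0.08,-0.002,0.04],"turn":0},{"claw":0.2,"travel":[-0.09,-0.002,0.01],"turn":0},{"claw":0.2,"travel":[-0.09,-0.002,0.002],"turn":0}]'|grep -E "pos|cont"
python3 -m inch '[{"claw":0.2,"travel":[0,0,-0.001],"turn":0},{"claw":0.2,"travel":[0.01,0,-0.002],"turn":0},{"claw":0.2,"travel":[0.03,0.001,-0.002],"turn":0},{"claw":0.2,"travel":[0.06,0.002,-0.002],"turn":0},{"claw":0.2,"travel":[0.09,0.002,-0.002],"turn":0}]'|grep -E "pos|cont"
python3 -m inch '[{"claw":0.2,"travel":[0.03,0,0],"turn":0},{"claw":0.2,"travel":[0.06,0.001,0],"turn":0},{"claw":0.2,"travel":[0.08,0.002,0],"turn":0},{"claw":0.2,"travel":[0.09,0.002,0],"turn":0},{"claw":0.2,"travel":[0.09,0.002,0],"turn":0}]'|grep -E "pos|cont"
python3 -m inch '[{"claw":0.2,"travel":[0,0,0.02],"turn":0},{"claw":0.2,"travel":[0,0,0.1],"turn":0},{"claw":0.2,"travel":[-0.25,0,0.2],"turn":0},{"claw":0.2,"travel":[-0.5,0,0.4],"turn":0},{"claw":0.2,"travel":[-0.7,0,0.6],"turn":0}]'|grep -E "pos|cont"
python3 -c "
from h import *
im=look('top');cv2.imwrite('pics/t4.png',im[:,:,::-1])"
```

```text
position: [0.5172, 0.0412, 0.0591]
contact_force: [-0.9, -0.0, 2.9]
position: [0.538, 0.0419, 0.0606]
contact_force: [0.3, 2.9, 6.6]
position: [0.5564, 0.0426, 0.0606]
contact_force: [-0.3, 2.4, 8.0]
position: [0.4291, 0.0418, 0.1627]
contact_force: [-0.5, 0.2, 0.4]
top blue [558.8  42.4] 113.0 24.2 -0.0113 149
top red [654.8  26.7] 114.6 41.2 0.0149 359
top line [577.5  35.2] 211.5 16.5 0.0277 557
```

View pics/t4.png

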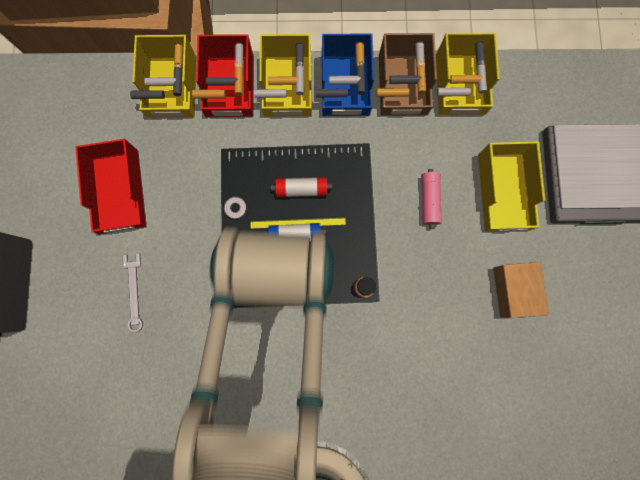

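The arm hides the near half of the roller. The visible far edge puts its centre at x≈550, as expected. I'll swing aside for a clean view.

```bash
python3 -m inch '[{"claw":0.2,"travel":[0,0.25,0],"turn":0},{"claw":0.2,"travel":[0,0.5,0],"turn":0},{"claw":0.2,"travel":[0,0.75,0],"turn":0},{"claw":0.2,"travel":[0,1,0],"turn":0},{"claw":0.2,"travel":[0,1,0],"turn":0}]'|grep -E "clock|pos|cont"
python3 -c "
from h import *
im=look('top')"
```

```text
clock: 8.9
position: [0.4322, 0.2476, 0.1631]
contact_force: [-0.1, -0.6, 0.3]
top blue [549.9  43. ] 115.3 38.4 0.0382 361
top red [654.6  26.7] 114.5 41.0 0.0143 355
top line [577.4  35.2] 211.5 16.7 0.0304 563
```

```bash
python3 -m inch '[{"claw":0.2,"travel":[0.13,-0.25,0],"turn":0},{"claw":0.2,"travel":[0.25,-0.5,0],"turn":0},{"claw":0.2,"travel":[0.4,-0.75,-0.1],"turn":0},{"claw":0.2,"travel":[0.55,-1,-0.25],"turn":0},{"claw":0.2,"travel":[0.55,-1,-0.4],"turn":0}]'|grep -E "clock|pos|cont"
python3 -m inch '[{"claw":0.2,"travel":[0,0,-0.01],"turn":0},{"claw":0.2,"travel":[0,0,-0.01],"turn":0}]'|grep -E "clock|pos|cont"
```

```text
clock: 9.45
position: [0.5433, 0.0412, 0.0905]
contact_force: [1.9, 0.2, -0.1]
clock: 9.65
position: [0.538, 0.0441, 0.0855]
contact_force: [-0.6, 1.3, 0.3]
```

```bash
python3 -m inch '[{"claw":0.2,"travel":[0,0,-0.05],"turn":0},{"claw":0.2,"travel":[0,0,-0.09],"turn":0},{"claw":0.2,"travel":[0,0,-0.1],"turn":0},{"claw":0.2,"travel":[0,0,-0.1],"turn":0},{"claw":0.2,"travel":[0,0,-0.1],"turn":0}]'|grep -E "clock|pos|cont"
```

```text
clock: 10.15
position: [0.5394, 0.0464, 0.0673]
contact_force: [0.1, -0.1, -0.5]
```

```bash
python3 -m inch '[{"claw":0.2,"travel":[0.01,-0.01,-0.01],"turn":0},{"claw":0.2,"travel":[0.01,-0.01,-0.02],"turn":0},{"claw":0.2,"travel":[0.01,-0.01,-0.03],"turn":0},{"claw":0.2,"travel":[0.01,-0.01,-0.036],"turn":0},{"claw":0.2,"travel":[0.01,-0.01,-0.036],"turn":0}]'|grep -E "clock|pos|cont"
```

```text
clock: 10.65
position: [0.5421, 0.0438, 0.0604]
contact_force: [-0.4, 0.1, 4.0]
```

Good light contact. Next stroke is 28 mm, with a slight −y drift to draw the roller toward the line's middle.

```bash
python3 -m inch '[{"claw":0.2,"travel":[0.02,-0.005,-0.002],"turn":0},{"claw":0.2,"travel":[0.04,-0.01,-0.002],"turn":0},{"claw":0.2,"travel":[0.06,-0.015,-0.002],"turn":0},{"claw":0.2,"travel":[0.08,-0.02,-0.002],"turn":0},{"claw":0.2,"travel":[0.1,-0.025,-0.002],"turn":0}]'|grep -E "clock|pos|cont"
python3 -m inch '[{"claw":0.2,"travel":[0.02,-0.005,0],"turn":0},{"claw":0.2,"travel":[0.035,-0.01,0],"turn":0},{"claw":0.2,"travel":[0.04,-0.01,0],"turn":0},{"claw":0.2,"travel":[0.04,-0.01,0],"turn":0}]'|grep -E "clock|pos|cont"
python3 -m inch '[{"claw":0.2,"travel":[0,0,0.02],"turn":0},{"claw":0.2,"travel":[0,0,0.1],"turn":0},{"claw":0.2,"travel":[0,0.2,0.2],"turn":0},{"claw":0.2,"travel":[0,0.4,0.3],"turn":0},{"claw":0.2,"travel":[-0.1,0.6,0.3],"turn":0}]'|grep -E "clock|pos|cont"
python3 -m inch '[{"claw":0.2,"travel":[-0.1,0.2,0],"turn":0},{"claw":0.2,"travel":[-0.2,0.4,0],"turn":0},{"claw":0.2,"travel":[-0.3,0.6,0],"turn":0},{"claw":0.2,"travel":[-0.3,0.6,0],"turn":0}]'|grep -E "clock|pos|cont"
python3 -c "
from h import *
im=look('top');cv2.imwrite('pics/t5.png',im[:,:,::-1])"
```

```text
clock: 11.15
position: [0.5625, 0.0408, 0.0606]
contact_force: [-1.0, 7.8, 8.5]
clock: 11.55
position: [0.5707, 0.0386, 0.0606]
contact_force: [-0.4, 5.5, 8.3]
clock: 12.05
position: [0.5537, 0.1579, 0.1222]
contact_force: [0.0, 0.8, -0.1]
clock: 12.45
position: [0.4862, 0.2807, 0.1191]
contact_force: [-0.3, -0.5, -0.1]
top blue [565.2  43.6] 115.4 42.4 0.0385 383
top red [654.6  26.7] 114.5 41.0 0.0143 353
top line [577.3  35.2] 211.5 16.6 0.0298 299
```

View pics/t5.png

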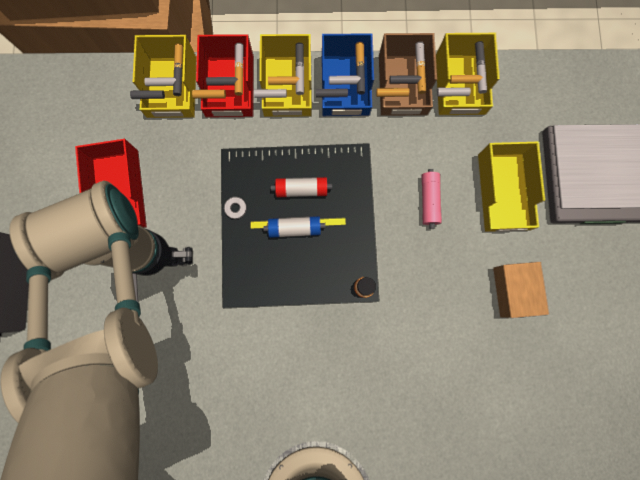

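Clean view: the roller is at (294,227), still 12 mm short of the line, and the red one is unmoved. A final stroke of about 23 mm at the tip is needed.

```bash
python3 -m inch '[{"claw":0.2,"travel":[0.1,-0.2,0],"turn":0},{"claw":0.2,"travel":[0.2,-0.4,0],"turn":0},{"claw":0.2,"travel":[0.3,-0.6,0],"turn":0},{"claw":0.2,"travel":[0.36,-0.8,0],"turn":0},{"claw":0.2,"travel":[0.36,-1,0],"turn":0}]'|grep -E "clock|pos|cont"
python3 -m inch '[{"claw":0.2,"travel":[0,-0.18,-0.02],"turn":0},{"claw":0.2,"travel":[0,-0.18,-0.1],"turn":0},{"claw":0.2,"travel":[0,-0.18,-0.15],"turn":0},{"claw":0.2,"travel":[0,-0.18,-0.15],"turn":0},{"claw":0.2,"travel":[0,-0.18,-0.15],"turn":0}]'|grep -E "clock|pos|cont"
```

```text
clock: 13.0
position: [0.5635, 0.0732, 0.1192]
contact_force: [-0.0, -0.5, 0.1]
clock: 13.5
position: [0.5612, 0.0409, 0.0891]
contact_force: [0.2, -0.6, -0.3]
```

```bash
python3 -m inch '[{"claw":0.2,"travel":[-0.008,0.01,-0.06],"turn":0},{"claw":0.2,"travel":[-0.008,0.01,-0.1],"turn":0},{"claw":0.2,"travel":[-0.008,0.01,-0.12],"turn":0},{"claw":0.2,"travel":[-0.008,0.01,-0.13],"turn":0},{"claw":0.2,"travel":[-0.008,0.01,-0.13],"turn":0}]'|grep -E "clock|pos|cont"
python3 -m inch '[{"claw":0.2,"travel":[0,0,-0.01],"turn":0},{"claw":0.2,"travel":[0,0,-0.015],"turn":0},{"claw":0.2,"travel":[0,0,-0.015],"turn":0}]'|grep -E "clock|pos|cont"
```

```text
clock: 14.0
position: [0.5595, 0.043, 0.0629]
contact_force: [0.2, 0.9, -0.6]
clock: 14.3
position: [0.5602, 0.0429, 0.0607]
contact_force: [-0.1, -0.1, 1.7]
```

```bash
python3 -m inch '[{"claw":0.2,"travel":[0.015,0,-0.004],"turn":0},{"claw":0.2,"travel":[0.03,0.001,-0.004],"turn":0},{"claw":0.2,"travel":[0.05,0.001,-0.004],"turn":0},{"claw":0.2,"travel":[0.07,0.002,-0.004],"turn":0},{"claw":0.2,"travel":[0.085,0.002,-0.004],"turn":0}]'|grep -E "clock|pos|cont"
python3 -m inch '[{"claw":0.2,"travel":[0.015,0,0],"turn":0},{"claw":0.2,"travel":[0.025,0,0],"turn":0},{"claw":0.2,"travel":[0.03,0,0],"turn":0},{"claw":0.2,"travel":[0.03,0,0],"turn":0},{"claw":0.2,"travel":[0.03,0,0],"turn":0}]'|grep -E "clock|pos|cont"
python3 -m inch '[{"claw":0.2,"travel":[0,0,0.015],"turn":0},{"claw":0.2,"travel":[0,0,0.1],"turn":0},{"claw":0.2,"travel":[0,0.2,0.2],"turn":0},{"claw":0.2,"travel":[0,0.4,0.3],"turn":0},{"claw":0.2,"travel":[-0.1,0.6,0.3],"turn":0}]'|grep -E "clock|pos|cont"
python3 -m inch '[{"claw":0.2,"travel":[-0.1,0.2,0],"turn":0},{"claw":0.2,"travel":[-0.2,0.4,0],"turn":0},{"claw":0.2,"travel":[-0.3,0.6,0],"turn":0},{"claw":0.2,"travel":[-0.3,0.6,0],"turn":0}]'|grep -E "clock|pos|cont"
python3 -c "
from h import *
im=look('top');cv2.imwrite('pics/t6.png',cv2.resize(im[140:310,215:455],None,fx=3,fy=3)[:,:,::-1])"
```

```text
clock: 14.8
position: [0.578, 0.0435, 0.0607]
contact_force: [-0.2, 0.9, 6.5]
clock: 15.3
position: [0.5839, 0.0437, 0.0607]
contact_force: [-0.2, 1.7, 6.0]
clock: 15.8
position: [0.5671, 0.1645, 0.1224]
contact_force: [0.9, 0.4, -0.4]
clock: 16.2
position: [0.4995, 0.2873, 0.1193]
contact_force: [0.2, -0.7, -0.3]
top blue [577.4  43.7] 114.4 42.1 0.0487 380
top red [654.6  26.7] 114.5 41.0 0.0143 356
top line [577.2  35.2] 211.5 16.5 0.0295 267
```

View pics/t6.png

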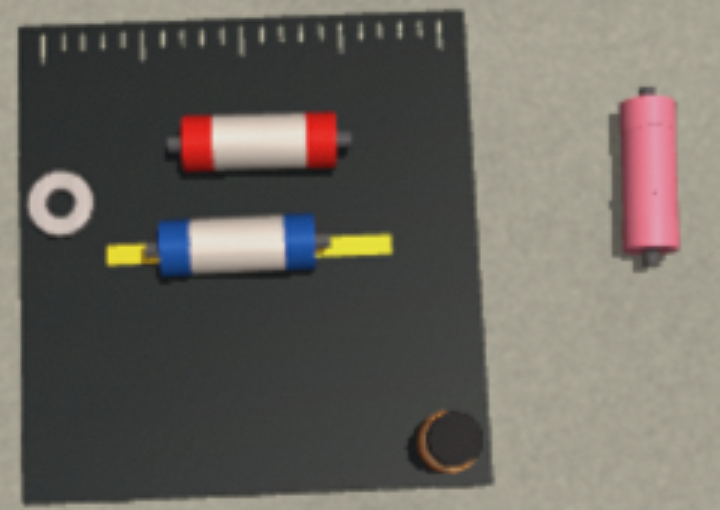

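The roller now lies over the line: about 0.5 mm off across it, about 1° off in yaw, and 8 mm off lengthwise, well within the line. The red roller, bearing and jar are where they were, and the gripper is clear.

```bash
python3 -c "
from rig import ticket
print(ticket.sign_off())"
```

```text
the job is handed in; nothing more can be done
None
```

The blue-ended roller was rolled onto the yellow line and left at rest there, about 0.5 mm off across the line, 1° off in angle and 8 mm off its middle lengthwise (one try at correcting that had no effect); the red-ended roller did not move, the arm is clear, and the job is handed in.

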